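# Switch on the warming plate under the bowl

## Robot

A 7-joint arm with a two-finger parallel gripper is mounted at the origin on the work surface. World frame = base frame: x ahead of the robot, y to its left, z up, the work surface at z = 0. Lengths are in mm, angles in rad, forces in N, time in s.
With the tool pointing down it reaches from about 425 to 875 mm from the base axis. Payload 4.7 kg.
Tool frame: the origin (TCP) lies midway between the tips of the shut fingers; the grasp point (between the pads) lies 19 mm behind it (manip.grasp_offset is the distance from the TCP to the grasp point, in mm); z points along the fingers, y is the direction in which the jaws open and shut (so a half turn about z gives the same grasp; the last joint's range is limited). The gripper opens to 87 mm and grips with 3 to 60 N. Pads are 19 mm wide; open, the fingers measure 117 mm over their backs; the gripper's body (75 mm by 190 mm) begins 51 mm behind the grasp point.
Start: joints at [-1.09, 0.321, -0.07, 1.45, 0.023, 1.371, -0.057], TCP at [292.552, 580.467, 191.987] pointing down, gripper open.
Joint ranges: [-2.86, 2.86], [-0.3, 2.09], [-1.38, 1.24], [0.06, 2.45], [-1.56, 4.7], [0.09, 2.05], [-2.69, 2.69]. Speed limits (rad/s): [2.57, 2.57, 3.14, 3.14, 3.14, 3.14, 3.14].

## Interface

Orientations are given as a unit quaternion [x, y, z, w].
In Python, from cell import manip, capture, camera_model gives the robot as it stands. The module is installed in compiled form; this text tells all that it offers.
- The arm moves only by the shell command python3 -m jog 'ROWS'. ROWS is JSON, a list of rows, each an object with "fingers": the opening in per cent of the stroke, from 0 (shut) to 100 (fully open); "slide": the shift along the tool's x, y, z in m, a list of three; "delta_rot": the turn, a rotation vector about the tool's x, y, z in degrees, a list of three. In form: [{"fingers": fingers, "slide": [tx, ty, tz], "delta_rot": [ax, ay, az]}, ...]. A call has 1 to 20 rows; each row is the pose to reach, as a shift and turn from the pose commanded when the call began, along the tool's axes at that moment; what a row does not reach only later rows make up. A row lasts 1/12 s, in which the tool goes at most 41.7 mm and 7.16 degrees, less where a joint would pass 70% of its speed; a pose out of reach is approached as far as the arm can. A call with a gripper value outside its range is refused whole. The fingers move at their own pace and stop on an object; the grip force is fixed at half the most. Time passes only in rows, so rows that repeat a pose let the fingers close. It gives the time, the measured TCP pose, the force and the opening at its end, in the units of the state.
- manip.read_state(): the state, without advancing time (a new reading comes with each control period).
- capture(name): name is "scene" or "top" or "wrist"; returns the picture (384x512x3 uint8, blue, green, red); there is no depth.
- camera_model(name): a dict with "fx", "fy", "cx", "cy" (pixels), "R" (3x3) and "t" (3): a world point X has camera coordinates R X + t; the wrist camera has in their place "tool_from_camera" (4x4, takes a point from camera to tool coordinates, whose origin is the TCP and whose axes are the flange's). Camera axes: x right, y down, z forward; pixel columns grow to the right and rows downward; lengths in mm; the calibration is good to about 2 mm. A picture is of the moment at which its call begins: read the wrist's pose just before it. camera_model takes no time and is no camera call.
- manip.hand_in(): hands the job in, once; it reports no verdict.
The state is a dict: "time": time; "qpos": joint angles; "joint_vel": joint speeds; "joint_efforts": joint torques, N m; "tool_pos": TCP position; "tool_rot": TCP orientation; "ft_force": force on the tool from outside, world axes, zero at the start; "ft_torque": the same for the moment, N m; "gripper_width": finger opening in mm.
Only numpy, scipy, OpenCV 4.12 (cv2) and the standard library are available. Lean on these libraries where they do the work, as an engineer would, in place of code of your own. Each camera call takes 0.05 s, during which the arm holds its last target. There are 200 camera calls.

## Task

Switch on the warming plate that the white ceramic bowl stands on: with a fingertip, turn the knurled dial in front of that plate clockwise (seen from above) from off by one click and no further, and when it sits in the click press the round start button between the two dials all the way in and let it go. Leave the other dial off, and do not pick up or shift anything standing on the warmer or on the bench.

Things in the scene. Friction and masses are not known exactly. Their poses are not given: they have to be found in the camera images.
- warmer: Fixed two-plate food warmer: low steel case 310 mm deep (x), 400 wide (y), 50 high. Origin under its centre, on the bench; -x is the control side facing the robot, +y its left. Round dark plates (radius 73, 2 mm thick) centred at (+70, +108) and (+70, -108) mm; each plate's dial is straight in front of it, axis at x = -88 mm, y = +108 (left) or -108 (right).
- dial_left_top (a point): Centre of the flat top, 74 mm above the bench, of the left plate's round black dial: 95 mm across its knurled rim (ribs 2.4 mm proud), 18 mm thick, upright axis, spring mounted (gives up to 4 mm down at 3 N/mm). White line on top points at marks on the case: dot = off, short bar = first click (straight ahead of the axis, warmer's +x), long bar = second; the dot lies 30 deg left of the short bar.
- dial_right_top (a point): Centre of the flat top, 74 mm above the bench, of the right plate's round black dial: 95 mm across its knurled rim (ribs 2.4 mm proud), 18 mm thick, upright axis, spring mounted (gives up to 4 mm down at 3 N/mm). White line on top points at marks on the case: dot = off, short bar = first click (straight ahead of the axis, warmer's +x), long bar = second; the dot lies 30 deg left of the short bar.
- dial_left (a joint): Angle of the left dial, rad: 0 = off (start), grows turning CLOCKWISE seen from above. Detents at 0, 0.524 (first click) and 1.047 (second); let go between, it snaps to the nearer (crests near 0.26 and 0.79). Torque needed is about 0.08 Nm: a fingertip pressed on the flat top 30 mm from the axis with 6 to 10 N drags it round by friction, with some slip.
- dial_right (a joint): Angle of the right dial, rad: 0 = off (start), grows turning CLOCKWISE seen from above. Detents at 0, 0.524 (first click) and 1.047 (second); let go between, it snaps to the nearer (crests near 0.26 and 0.79). Torque needed is about 0.08 Nm: a fingertip pressed on the flat top 30 mm from the axis with 6 to 10 N drags it round by friction, with some slip.
- start_top (a point): Centre of the top of the round grey start button (28 mm across, in a black housing) midway between the dials on the warmer, pressed straight down; this point is 72 mm above the bench, the housing (44 mm across) 62 mm.
- start (a joint): Travel of the start button in m: 0 = out, 0.006 = fully in (5 N); it counts as pressed beyond 0.004 and springs back when let go.
- bowl: Loose white ceramic bowl, 116 mm across the rim, 50 mm high, standing on one of the two plates. Origin at the centre of its underside. The plate under it is the one to switch on.
- pot: Loose orange plastic snack pot, 78 mm across, 62 mm high, standing on the other plate, which stays off. Origin at the centre of its underside.
- spoon: Loose black plastic spoon, 150 mm long, lying along the warmer's depth on the case between the two plates. Leave it.
- shaker: Loose glass salt shaker with steel cap, 42 mm across, 76 mm high, on the bench beside the left end of the warmer. Leave it.
- pot_stack: Loose stack of orange snack pots, 78 mm across, 76 mm high, on the bench to the far left. Leave it.
- nut_jar: Loose glass jar, 76 mm across, 110 mm high, on the bench to the right. Leave it.

How it is judged (in metres and radians):
On the way, in this order (a step that is already met when the one before it is completed fails the run):
1. fingers turn the dial of the bowl's plate off its off position (((y of bowl in the frame of warmer above 0 m and value of joint dial_left above 0.12 rad and contact force between the fingers and dial_left above 0.3 N) or (y of bowl in the frame of warmer below 0 m and value of joint dial_right above 0.12 rad and contact force between the fingers and dial_right above 0.3 N))), for 0.04 s.
2. that dial sits in its first click, the other is off (((y of bowl in the frame of warmer above 0 m and value of joint dial_left between 0.403599 and 0.643599 rad and value of joint dial_right below 0.1 rad) or (y of bowl in the frame of warmer below 0 m and value of joint dial_right between 0.403599 and 0.643599 rad and value of joint dial_left below 0.1 rad))), for 0.2 s.
3. the start button is pressed in, with that dial in its first click (value of joint start above 0.004 m and ((y of bowl in the frame of warmer above 0 m and value of joint dial_left between 0.403599 and 0.643599 rad and value of joint dial_right below 0.1 rad) or (y of bowl in the frame of warmer below 0 m and value of joint dial_right between 0.403599 and 0.643599 rad and value of joint dial_left below 0.1 rad))), for 0.04 s.
At the end, for the whole second after the job is handed in: The dial of the bowl's plate rests in its first click (0.524 rad within 0.12), the other is off (below 0.1 rad), the start button, pressed past 4 mm after that, is out again (below 1.5 mm); bowl and pot are within 20 mm, other loose things within 30 mm of their start (((y of bowl in the frame of warmer above 0 m and value of joint dial_left between 0.403599 and 0.643599 rad and value of joint dial_right below 0.1 rad) or (y of bowl in the frame of warmer below 0 m and value of joint dial_right between 0.403599 and 0.643599 rad and value of joint dial_left below 0.1 rad)) and value of joint start below 0.0015 m and distance of each of bowl, pot from where it was at the start of the episode below 0.02 m and distance of each of spoon, shaker, pot_stack, nut_jar from where it was at the start of the episode below 0.03 m and linear speed of bowl below 0.02 m/s); the robot touches nothing.
It fails at once if a dial is turned on beyond the first click towards the second (value of joint any of dial_left, dial_right above 0.785 rad).
It fails at once if the dial of the other plate is turned ((y of bowl in the frame of warmer above 0 m and value of joint dial_right above 0.22 rad) or (y of bowl in the frame of warmer below 0 m and value of joint dial_left above 0.22 rad)).
It fails at once if the start button is pressed while the dial is still off (value of joint start above 0.004 m and ((y of bowl in the frame of warmer above 0 m and value of joint dial_left below 0.22 rad) or (y of bowl in the frame of warmer below 0 m and value of joint dial_right below 0.22 rad))).
It fails at once if something standing on the warmer or the bench is lifted or shifted (distance of any of bowl, pot from where it was at the start of the episode above 0.02 m or distance of any of spoon, shaker, pot_stack, nut_jar from where it was at the start of the episode above 0.03 m).
It also fails if it takes over 51 s, if anything falls off the work surface, if the arm or the gripper's body presses on something with over 40 N, if the wrist force passes 120 N, or if a joint passes its speed limit or range.

## Working session

There is one attempt and no reset: what is moved stays moved. The work goes in short steps, Python scripts to look and compute and a shell command to move; the robot and the scene stay as the last step left them, time stands still between calls to the robot, and variables do not carry over. Pictures are saved under pics/ and viewed, about 8 in all and at most 12, crops included, and the job is handed in when it is done.

```bash
mkdir -p pics
python3 - <<'E'
from cell import manip,capture,camera_model
import cv2
s=manip.read_state();print(s)
for n in("top","scene"):
    cv2.imwrite(f"pics/{n}0.png",capture(n));print(n,camera_model(n))
print(camera_model("wrist"))
E
```

```text
{'time': 0.0, 'qpos': array([-1.08989355,  0.32181447, -0.07007281,  1.45166273,  0.02261859,
        1.37078329, -0.05694142]), 'joint_vel': array([-0.00123612, -0.00035625, -0.00084126, -0.00065269,  0.0009122 ,
        0.00057873,  0.00096934]), 'joint_efforts': array([-1.42706158e-03, -4.91296828e+01, -4.04959833e-01, -3.12529635e+01,
       -6.41540461e-02,  4.37186623e-02,  2.04994844e-04]), 'tool_pos': array([292.31169347, 579.89081524, 190.87317227]), 'tool_rot': array([ 2.31297025e-01,  9.72882728e-01, -9.27010143e-04, -1.59110814e-04]), 'ft_force': array([ 0.65530036, -0.56331819, -0.23675152]), 'ft_torque': array([ 0.02257724, -0.0149078 ,  0.013701  ]), 'gripper_width': 87.22359253829396}
top {'fx': 441.8610353950001, 'fy': 441.8610353950001, 'cx': 258.80238964862855, 'cy': 188.94838884086673, 'R': array([[ 0.00128182, -0.9998254 , -0.01864197],
       [-0.982062  ,  0.00225642, -0.18854479],
       [ 0.18855394,  0.01854925, -0.98188764]]), 't': array([  32.31492024,  571.02226705, 1639.12371612])}
scene {'fx': 357.92235516383676, 'fy': 357.92235516383676, 'cx': 256.3290961739251, 'cy': 193.77537535338635, 'R': array([[ 0.83234934,  0.55411441,  0.01232042],
       [ 0.47043571, -0.69455068, -0.5443249 ],
       [-0.29306112,  0.45886444, -0.838784  ]]), 't': array([-443.28524288, -217.87594938, 1358.24739954])}
{'fx': 278.37651206303775, 'fy': 278.37651206303775, 'cx': 254.9204966627677, 'cy': 195.04256694594164, 'tool_from_camera': array([[ 1.35877801e-03, -9.64743831e-01, -2.63187185e-01,
         7.20045829e+01],
       [ 9.99998749e-01,  1.52399621e-03, -4.23613444e-04,
         1.21351055e+00],
       [ 8.09774728e-04, -2.63186280e-01,  9.64744695e-01,
        -1.93395328e+02],
       [ 0.00000000e+00,  0.00000000e+00,  0.00000000e+00,
         1.00000000e+00]])}
```

View pics/top0.png

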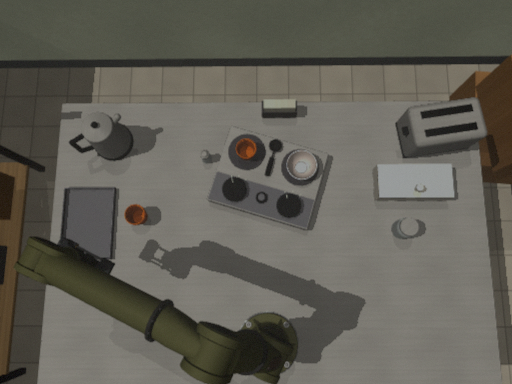

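View pics/scene0.png

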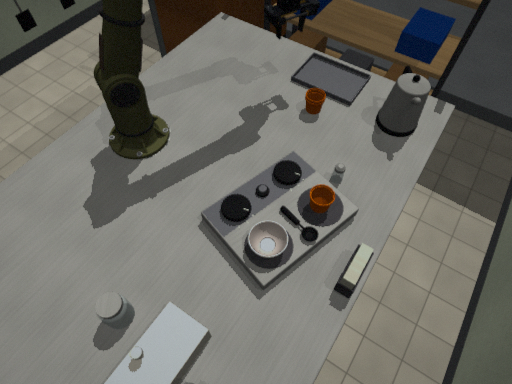

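The top view shows the bowl at (301,165) on the right plate, so the right dial at (289,205) is the one to turn. The button is at (262,198) and the left dial at (234,189). I'll segment these and triangulate from both views.

```bash
cat > h.py <<'E'
import numpy as np,cv2
from scipy.spatial.transform import Rotation as Ro
from cell import manip,capture,camera_model
def ray(name,uv,z,st=None):
    m=camera_model(name);d=np.array([(uv[0]-m["cx"])/m["fx"],(uv[1]-m["cy"])/m["fy"],1.])
    if name=="wrist":
        T=m["tool_from_camera"];R=Ro.from_quat(st["tool_rot"]).as_matrix()
        o=R@T[:3,3]+st["tool_pos"];d=R@T[:3,:3]@d
    else:
        o=-m["R"].T@m["t"];d=m["R"].T@d
    return o+d*(z-o[2])/d[2]
E
python3 - <<'E'
from h import *
for n,seeds in(("top",[(234,189),(262,198),(289,205)]),("scene",[(287,173),(262,190),(236,208)])):
    im=cv2.imread(f"pics/{n}0.png");g=im.max(2)
    for th in(35,50):
        c,l,s,ce=cv2.connectedComponentsWithStats((g<th).astype(np.uint8))
        for u,v in seeds:
            k=np.bincount(l[v-6:v+7,u-6:u+7].ravel(),minlength=c);k[0]=0;i=k.argmax()
            z=68 if (u,v)!=seeds[1] else 62
            x,y,w,h,a=s[i];print(n,th,(u,v),ce[i],s[i],ray(n,(x+w/2-.5,y+h/2-.5),z)[:2])
    x0=(195,130)if n=="top" else (195,140)
    cr=im[x0[1]:x0[1]+110,x0[0]:x0[0]+150]
    cv2.imwrite(f"pics/{n}1.png",cv2.resize(cv2.convertScaleAbs(cr,alpha=1.6),None,fx=5,fy=5,interpolation=2))
E
```

```text
top 35 (234, 189) [232.    193.875] [230 192   4   4   8] [551.0994832  135.50843296]
top 35 (262, 198) [264.6 199.8] [263 199   4   3   5] [526.8423464   10.20203007]
top 35 (289, 205) [293.4 202.3] [290 200   8   6  10] [516.08358245 -99.27616269]
top 50 (234, 189) [234.57649667 189.32372506] [223 177  24  25 451] [568.48268893 124.29957066]
top 50 (262, 198) [261.69387755 197.65306122] [256 192  11  11  49] [538.427043    23.49683034]
top 50 (289, 205) [288.83877996 205.39215686] [277 194  25  24 459] [504.66245096 -82.17687618]
scene 35 (287, 173) [286.34165067 172.68138196] [273 161  28  25 521] [572.13587363 119.86334999]
scene 35 (262, 190) [261.59090909 192.8030303 ] [256 188  13   9  66] [544.00737496  14.42327131]
scene 35 (236, 208) [235.10096154 207.9150641 ] [221 195  30  27 624] [510.34671663 -84.98153411]
scene 50 (287, 173) [286.17647059 173.12629758] [272 160  30  26 578] [571.07329168 121.63018669]
scene 50 (262, 190) [261.53333333 192.7       ] [255 186  14  12  90] [541.61667793  15.13329337]
scene 50 (236, 208) [235.02061856 208.26951399] [220 194  31  29 679] [509.06018297 -85.85166156]
```

View pics/top1.png

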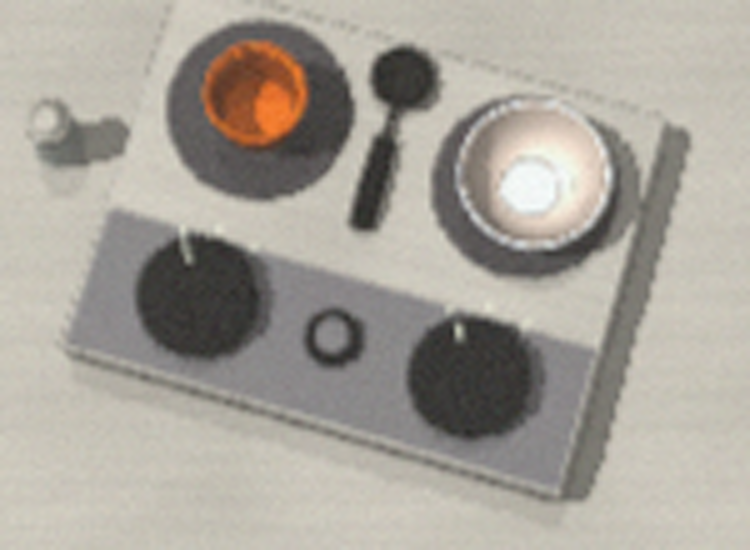

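Both views agree: the right dial is at about (508,-84), the button at about (541,18), and the warmer's yaw is about -16.7°. Next I move over it, shut the fingers, and align tool x with the warmer's -x.

```bash
python3 -m jog '[{"fingers":0,"slide":[-0.465,-0.46,0],"delta_rot":[0,0,-10]},{"fingers":0,"slide":[-0.465,-0.46,0],"delta_rot":[0,0,-10]},{"fingers":0,"slide":[-0.465,-0.46,0],"delta_rot":[0,0,-10]},{"fingers":0,"slide":[-0.465,-0.46,0],"delta_rot":[0,0,-10]},{"fingers":0,"slide":[-0.465,-0.46,0],"delta_rot":[0,0,-10]},{"fingers":0,"slide":[-0.465,-0.46,0],"delta_rot":[0,0,-10]},{"fingers":0,"slide":[-0.465,-0.46,0],"delta_rot":[0,0,-10]},{"fingers":0,"slide":[-0.465,-0.46,0],"delta_rot":[0,0,-10]},{"fingers":0,"slide":[-0.465,-0.46,0],"delta_rot":[0,0,-10]},{"fingers":0,"slide":[-0.465,-0.46,0],"delta_rot":[0,0,-10]},{"fingers":0,"slide":[-0.465,-0.46,0],"delta_rot":[0,0,-10]},{"fingers":0,"slide":[-0.465,-0.46,0],"delta_rot":[0,0,-10]},{"fingers":0,"slide":[-0.465,-0.46,0],"delta_rot":[0,0,-10]},{"fingers":0,"slide":[-0.465,-0.46,0],"delta_rot":[0,0,-10]},{"fingers":0,"slide":[-0.465,-0.46,0],"delta_rot":[0,0,-10]},{"fingers":0,"slide":[-0.465,-0.46,0],"delta_rot":[0,0,-10]},{"fingers":0,"slide":[-0.465,-0.46,0],"delta_rot":[0,0,-10]},{"fingers":0,"slide":[-0.465,-0.46,0],"delta_rot":[0,0,-10]},{"fingers":0,"slide":[-0.465,-0.46,0],"delta_rot":[0,0,-10]},{"fingers":0,"slide":[-0.465,-0.46,0],"delta_rot":[0,0,-10]}]'
python3 - <<'E'
from h import *
s=manip.read_state();im=capture("wrist");cv2.imwrite("pics/w0.png",im)
print(s["tool_pos"],Ro.from_quat(s["tool_rot"]).as_matrix().round(3).tolist(),s["ft_force"],s["gripper_width"],s["time"],s["qpos"])
E
```

```text
time: 1.77
tool_pos: [500.4, -37.7, 191.6]
tool_rot: [0.144, 0.99, 0.0, -0.0]
ft_force: [0.2, -0.6, -0.5]
gripper_width: 0.8
[500.4239749  -37.72296196 191.64890916] [[-0.958, 0.285, -0.001], [0.285, 0.958, 0.001], [0.001, 0.0, -1.0]] [ 0.24721744 -0.59744987 -0.52560118] 0.8169102379672226 1.7667 [-0.45504526 -0.00731447  0.47903789  1.82602228  0.00287574  1.3227531
  1.30462276]
```

View pics/w0.png

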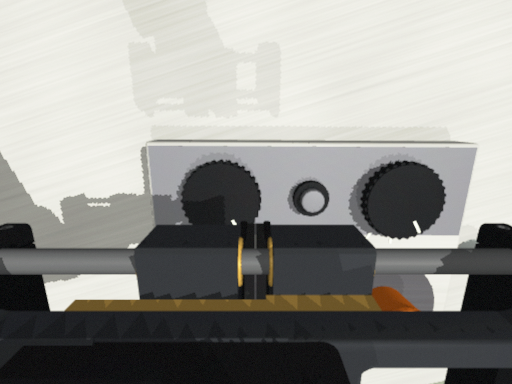

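The wrist view shows the right dial at (221,197), the button at (312,201) and the left dial at (403,200). I'll refine these with a circle fit.

Run:
```python
from h import *
s=manip.read_state();im=cv2.imread("pics/w0.png");g=cv2.GaussianBlur(im,(3,3),0).max(2)
R=Ro.from_quat(s["tool_rot"]).as_matrix()
def fit(seed,box,z,mask):
    x0,y0,x1,y1=box;m=np.zeros_like(mask);m[y0:y1,x0:x1]=mask[y0:y1,x0:x1]
    c,l,st,ce=cv2.connectedComponentsWithStats(m);i=l[seed[1],seed[0]]
    cs,_=cv2.findContours((l==i).astype(np.uint8),0,1);p=max(cs,key=cv2.contourArea)[:,0]
    p=p[(p[:,1]<y1-3)]
    w=np.array([ray("wrist",q,z,s) for q in p])[:,:2]
    return p,w,st[i]
for nm,seed,box,z,mk in(("right",(215,185),(170,150,275,222),71,g<70),("left",(400,195),(350,150,460,240),71,g<70),("button",(313,203),(290,175,335,222),72,g>90)):
    p,w,st=fit(seed,box,z,mk.astype(np.uint8))
    A=np.c_[2*w,np.ones(len(w))];a=np.linalg.lstsq(A,(w**2).sum(1),rcond=None)[0]
    r=np.sqrt(a[2]+a[:2]@a[:2]);mid=(w.max(0)+w.min(0))/2
    print(nm,st,a[:2].round(1),"r",r.round(1), "tool",((np.r_[a[:2],z]-s["tool_pos"])@R).round(1))
```

```text
right [ 181  160   80   62 4032] [506.6 -80.7] r 44.8 tool [-18.2 -39.4 120.7]
left [ 360  161   85   77 4917] [567.9 122.7] r 46.4 tool [-18.9 173.  120.8]
button [302 190  23  23 419] [539.9  22.6] r 13.3 tool [-20.7  69.  119.7]
```

```bash
python3 -m jog '[{"fingers":0,"slide":[0.009,-0.047,0.03],"delta_rot":[0,0,0]},{"fingers":0,"slide":[0.009,-0.047,0.06],"delta_rot":[0,0,0]},{"fingers":0,"slide":[0.009,-0.047,0.09],"delta_rot":[0,0,0]},{"fingers":0,"slide":[0.009,-0.047,0.112],"delta_rot":[0,0,0]},{"fingers":0,"slide":[0.009,-0.047,0.112],"delta_rot":[0,0,0]},{"fingers":0,"slide":[0.009,-0.047,0.112],"delta_rot":[0,0,0]}]'
python3 -m jog '[{"fingers":0,"slide":[0,0,0.003],"delta_rot":[0,0,0]},{"fingers":0,"slide":[0,0,0.005],"delta_rot":[0,0,0]},{"fingers":0,"slide":[0,0,0.005],"delta_rot":[0,0,0]}]'
```

```text
time: 2.32
tool_pos: [477.9, -80.9, 79.5]
tool_rot: [0.145, 0.989, -0.0, -0.001]
ft_force: [0.4, -0.1, 0.8]
gripper_width: 0.5
time: 2.57
tool_pos: [479.7, -81.6, 76.0]
tool_rot: [0.145, 0.989, 0.0, 0.001]
ft_force: [0.8, 0.1, -0.1]
gripper_width: 0.4
```

```bash
python3 -m jog '[{"fingers":0,"slide":[0,0,0.002],"delta_rot":[0,0,0]},{"fingers":0,"slide":[0,0,0.003],"delta_rot":[0,0,0]},{"fingers":0,"slide":[0,0,0.003],"delta_rot":[0,0,0]},{"fingers":0,"slide":[0,0,0.003],"delta_rot":[0,0,0]}]'
python3 -m jog '[{"fingers":0,"slide":[0,0,0.001],"delta_rot":[0,0,0]},{"fingers":0,"slide":[0,0,0.001],"delta_rot":[0,0,0]},{"fingers":0,"slide":[0,0,0.001],"delta_rot":[0,0,0]}]'
```

```text
time: 2.9
tool_pos: [478.7, -82.0, 72.1]
tool_rot: [0.146, 0.989, 0.0, 0.0]
ft_force: [-0.2, -0.6, 0.4]
gripper_width: 0.1
time: 3.15
tool_pos: [478.6, -82.0, 70.9]
tool_rot: [0.146, 0.989, 0.0, -0.0]
ft_force: [-0.0, 0.1, -0.4]
gripper_width: 0.7
```

```bash
python3 -m jog '[{"fingers":0,"slide":[0,0,0.001],"delta_rot":[0,0,0]},{"fingers":0,"slide":[0,0,0.001],"delta_rot":[0,0,0]},{"fingers":0,"slide":[0,0,0.001],"delta_rot":[0,0,0]}]'
python3 -m jog '[{"fingers":0,"slide":[0,0,0.001],"delta_rot":[0,0,0]},{"fingers":0,"slide":[0,0,0.001],"delta_rot":[0,0,0]},{"fingers":0,"slide":[0,0,0.001],"delta_rot":[0,0,0]}]'
python3 - <<'E'
from h import *
s=manip.read_state();print(s)
im=capture("wrist");cv2.imwrite("pics/w1.png",im)
E
```

```text
time: 3.4
tool_pos: [478.6, -82.0, 69.9]
tool_rot: [0.146, 0.989, 0.0, -0.0]
ft_force: [0.6, 0.1, -0.1]
gripper_width: 0.3
time: 3.65
tool_pos: [478.6, -82.0, 68.9]
tool_rot: [0.146, 0.989, 0.0, -0.0]
ft_force: [0.7, -0.1, 0.1]
gripper_width: 0.2
{'time': 3.65, 'qpos': array([-0.39743537,  0.07070739,  0.53419656,  2.01541322, -0.04116146,
        1.06568391,  1.43413246]), 'joint_vel': array([ 0.00044824, -0.00181292, -0.00149141, -0.0016747 , -0.00171879,
        0.00237423, -0.00132979]), 'joint_efforts': array([-1.29503719e-04, -2.71658671e+01,  1.09594312e+00, -2.78320348e+01,
        3.22805322e-02,  7.92251201e-02,  1.28844869e-03]), 'tool_pos': array([478.60456531, -81.98969723,  68.91850727]), 'tool_rot': array([ 1.45609132e-01,  9.89342196e-01,  2.00611066e-05, -1.42662335e-05]), 'ft_force': array([ 0.73412217, -0.13768164,  0.088886  ]), 'ft_torque': array([ 0.04919116,  0.05174094, -0.03402734]), 'gripper_width': 0.16904950555754597}
```

View pics/w1.png

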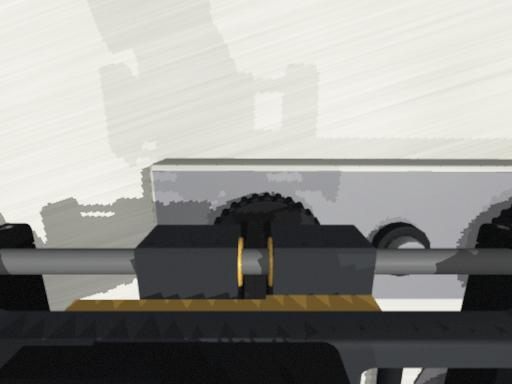

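The picture shows the dial under the fingers with its near rim at v≈193, and there is no contact yet. The dial spacing measured 212 mm against the true 216 mm, which suggests the top lies about 5 mm lower than reported. I'll keep lowering in 1 mm steps.

```bash
for i in 1; do python3 -m jog '[{"fingers":0,"slide":[0,0,0.001],"delta_rot":[0,0,0]},{"fingers":0,"slide":[0,0,0.001],"delta_rot":[0,0,0]}]' | grep -E "pos|force"; done
python3 -m jog '[{"fingers":0,"slide":[0,0,0.001],"delta_rot":[0,0,0]},{"fingers":0,"slide":[0,0,0.001],"delta_rot":[0,0,0]}]' | grep -E "pos|force"
python3 -m jog '[{"fingers":0,"slide":[0,0,0.001],"delta_rot":[0,0,0]},{"fingers":0,"slide":[0,0,0.001],"delta_rot":[0,0,0]}]' | grep -E "pos|force"
```

```text
tool_pos: [478.6, -82.0, 67.8]
ft_force: [-0.4, -0.1, 0.1]
tool_pos: [478.5, -82.0, 66.8]
ft_force: [-0.3, 0.1, -0.6]
tool_pos: [478.5, -82.0, 65.8]
ft_force: [0.2, 1.2, -1.0]
```

Run:
```python
from h import *
im=capture("scene");t=capture("top")
a=cv2.resize(cv2.convertScaleAbs(im[140:240,190:310],alpha=1.5),None,fx=5,fy=5,interpolation=2)
cv2.imwrite("pics/s2.png",a)
m=camera_model("scene");s=manip.read_state()
p=m["R"]@s["tool_pos"]+m["t"];print((m["fx"]*p[0]/p[2]+m["cx"]-190)*5,(m["fy"]*p[1]/p[2]+m["cy"]-140)*5,s["ft_force"],s["tool_pos"])
```

```text
189.2067660081146 314.0112888947374 [-0.02232598 -0.78233577  0.16375215] [478.62302635 -82.02835938  65.92454525]
```

View pics/s2.png

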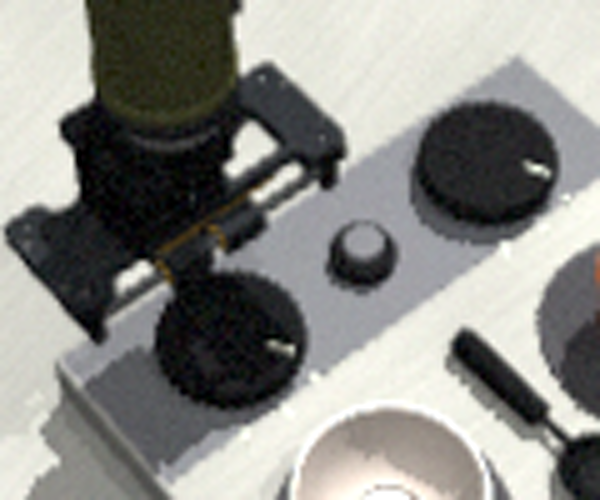

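The fingertip at about (190,305) sits over the near part of the dial. The white line is visible at (280,347), still on the dot. I'll keep descending.

```bash
python3 -m jog '[{"fingers":0,"slide":[0,0,0.001],"delta_rot":[0,0,0]},{"fingers":0,"slide":[0,0,0.001],"delta_rot":[0,0,0]}]' | grep -E "pos|force"
python3 -m jog '[{"fingers":0,"slide":[0,0,0.001],"delta_rot":[0,0,0]},{"fingers":0,"slide":[0,0,0.001],"delta_rot":[0,0,0]}]' | grep -E "pos|force"
```

```text
tool_pos: [478.6, -82.0, 64.8]
ft_force: [-0.0, 0.4, -0.1]
tool_pos: [478.5, -82.0, 63.8]
ft_force: [0.4, -0.5, -0.4]
```

```bash
python3 -m jog '[{"fingers":0,"slide":[0,0,0.001],"delta_rot":[0,0,0]},{"fingers":0,"slide":[0,0,0.001],"delta_rot":[0,0,0]}]' | grep -E "pos|force"
python3 -m jog '[{"fingers":0,"slide":[0,0,0.001],"delta_rot":[0,0,0]},{"fingers":0,"slide":[0,0,0.001],"delta_rot":[0,0,0]}]' | grep -E "pos|force"
```

```text
tool_pos: [478.5, -82.0, 62.8]
ft_force: [0.7, -1.0, 0.2]
tool_pos: [478.5, -82.0, 61.8]
ft_force: [-0.2, -0.5, 0.5]
```

Run:
```python
from h import *
s=manip.read_state();out=[]
for n,(u,v) in(("scene",(235,205)),("top",(285,205))):
    im=np.mean([capture(n).astype(float) for _ in range(4)],0)[v-33:v+33,u-22:u+22]
    a=(255*np.clip(im/160,0,1)**.5).astype(np.uint8);a=cv2.resize(a,None,fx=9,fy=9,interpolation=2)
    m=camera_model(n);p=m["R"]@s["tool_pos"]+m["t"]
    q=(int((m["fx"]*p[0]/p[2]+m["cx"]-u+22)*9),int((m["fy"]*p[1]/p[2]+m["cy"]-v+33)*9));cv2.circle(a,q,3,(0,0,255),-1);out.append(a)
cv2.imwrite("pics/s3.png",np.hstack(out))
print(manip.read_state()["ft_force"])
```

```text
[ 0.09065992  0.40990872 -0.65957635]
```

View pics/s3.png

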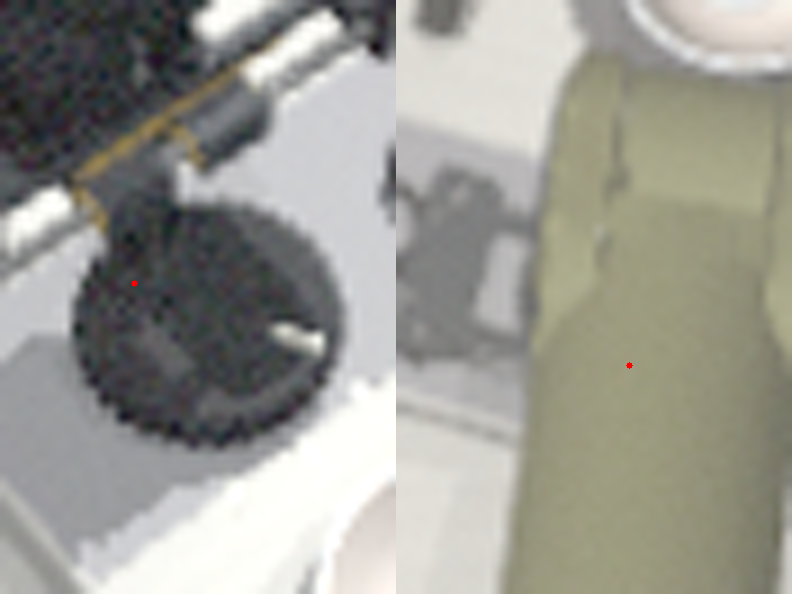

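The finger stands over the near left part of the dial, with the tip at about (138,268) in the left crop. It appears 5–10 mm higher than the reported TCP (red dot), so I'll keep going down.

```bash
python3 -m jog '[{"fingers":0,"slide":[0,0,0.001],"delta_rot":[0,0,0]},{"fingers":0,"slide":[0,0,0.001],"delta_rot":[0,0,0]}]' | grep -E "pos|force"
python3 -m jog '[{"fingers":0,"slide":[0,0,0.001],"delta_rot":[0,0,0]},{"fingers":0,"slide":[0,0,0.001],"delta_rot":[0,0,0]}]' | grep -E "pos|force"
```

```text
tool_pos: [478.6, -82.0, 60.8]
ft_force: [0.1, -0.5, -0.2]
tool_pos: [478.5, -82.0, 59.8]
ft_force: [0.3, -0.2, 0.5]
```

```bash
python3 -c "
from h import *
print(manip.read_state())"
```

```text
{'time': 5.7, 'qpos': array([-0.39534148,  0.08321152,  0.53456296,  2.02443914, -0.04892811,
        1.04625004,  1.44079631]), 'joint_vel': array([ 1.66519491e-04, -7.45667076e-04, -1.35665837e-03, -1.88043812e-05,
        3.83979090e-04,  5.24675537e-03, -7.36767937e-04]), 'joint_efforts': array([ 1.46005786e-02, -2.76284748e+01,  1.30484663e+00, -2.76486915e+01,
        3.09142924e-02,  4.84334410e-02,  6.34474098e-03]), 'tool_pos': array([478.51132497, -81.98025236,  59.77183576]), 'tool_rot': array([ 1.45596415e-01,  9.89344061e-01, -6.72390498e-06, -1.11331324e-04]), 'ft_force': array([ 0.34476928, -0.17297719,  0.48741276]), 'ft_torque': array([ 0.03197724, -0.01074709,  0.02629221]), 'gripper_width': 0.3417880829146578}
```

```bash
python3 -m jog '[{"fingers":0,"slide":[0,0,0.001],"delta_rot":[0,0,0]},{"fingers":0,"slide":[0,0,0.001],"delta_rot":[0,0,0]}]' | grep -E "pos|force"
python3 -m jog '[{"fingers":0,"slide":[0,0,0.001],"delta_rot":[0,0,0]},{"fingers":0,"slide":[0,0,0.001],"delta_rot":[0,0,0]}]' | grep -E "pos|force"
```

```text
tool_pos: [478.5, -82.0, 58.8]
ft_force: [0.8, -0.2, -0.3]
tool_pos: [478.5, -82.0, 57.8]
ft_force: [0.3, -0.6, -0.4]
```

```bash
python3 -m jog '[{"fingers":0,"slide":[0,0,0.001],"delta_rot":[0,0,0]},{"fingers":0,"slide":[0,0,0.001],"delta_rot":[0,0,0]}]' | grep -E "pos|force"
```

```text
tool_pos: [478.5, -82.0, 56.8]
ft_force: [0.3, -0.1, 0.2]
```

```bash
python3 -m jog '[{"fingers":0,"slide":[0,0,0.001],"delta_rot":[0,0,0]},{"fingers":0,"slide":[0,0,0.001],"delta_rot":[0,0,0]}]' | grep -E "pos|force"
python3 - <<'E'
from h import *
s=manip.read_state();out=[]
u,v=235,205
im=np.mean([capture("scene").astype(float) for _ in range(4)],0)[v-33:v+33,u-33:u+23]
a=(255*np.clip(im/130,0,1)**.5).astype(np.uint8);a=cv2.resize(a,None,fx=9,fy=9,interpolation=2)
m=camera_model("scene");p=m["R"]@s["tool_pos"]+m["t"]
q=(int((m["fx"]*p[0]/p[2]+m["cx"]-u+33.5)*9),int((m["fy"]*p[1]/p[2]+m["cy"]-v+33.5)*9));cv2.circle(a,q,3,(0,0,255),-1)
cv2.imwrite("pics/s4.png",a);w=capture("wrist")
cv2.imwrite("pics/w4.png",w)
E
```

```text
tool_pos: [478.5, -82.0, 55.8]
ft_force: [0.2, -0.3, -0.5]
```

View pics/s4.png

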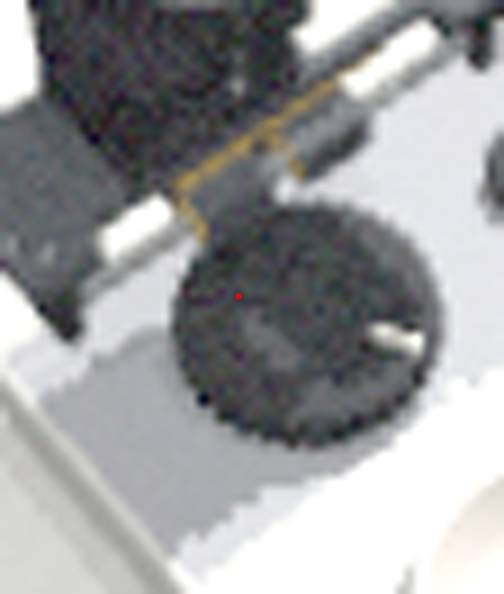

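```bash
python3 - <<'E'
from h import *
s=manip.read_state();m=camera_model("scene");R=Ro.from_quat(s["tool_rot"]).as_matrix()
def pr(X):
    p=m["R"]@X+m["t"];return np.array([(m["fx"]*p[0]/p[2]+m["cx"]-235+33.5)*9,(m["fy"]*p[1]/p[2]+m["cy"]-205+33.5)*9]).round()
for o in([0,0,0],[0,0,-62],[0,40,-62],[0,-40,-62],[0,95,-62],[0,-95,-62],[20,0,-62],[20,0,0],[0,0,-20]):print(o,pr(s["tool_pos"]+R@np.array(o)))
c=s["tool_pos"]+R@np.array([-30,7,0]);c[2]=74
print("dial",c,pr(c),[pr(c+50*np.array([np.cos(a),np.sin(a),0])) for a in np.arange(4)*np.pi/2])
E
cat /dev/null
```

```text
[0, 0, 0] [239. 296.]
[0, 0, -62] [229. 201.]
[0, 40, -62] [323. 138.]
[0, -40, -62] [132. 264.]
[0, 95, -62] [448.  55.]
[0, -95, -62] [ -5. 355.]
[20, 0, -62] [193. 162.]
[20, 0, 0] [205. 259.]
[0, 0, -20] [236. 267.]
dial [509.47077073 -83.92536888  74.        ] [305. 316.] [array([425., 387.]), array([388., 215.]), array([188., 247.]), array([219., 422.])]
```

View pics/w4.png

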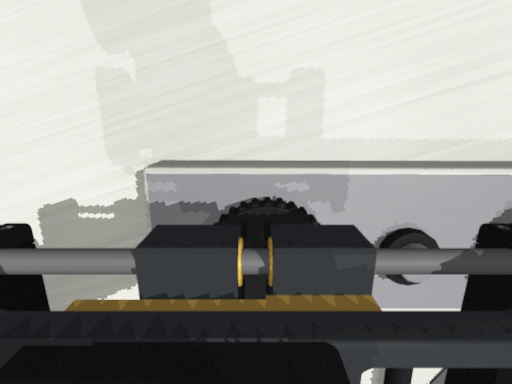

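Run:
```python
from h import *
o=[]
for n in("w0","w4"):
    a=cv2.imread(f"pics/{n}.png")[185:300,205:305].astype(float)
    o.append(cv2.resize((255*np.clip(a/120,0,1)**.5).astype(np.uint8),None,fx=4,fy=5,interpolation=2))
cv2.imwrite("pics/z.png",np.hstack(o))
```

```text
(no output)
```

View pics/z.png

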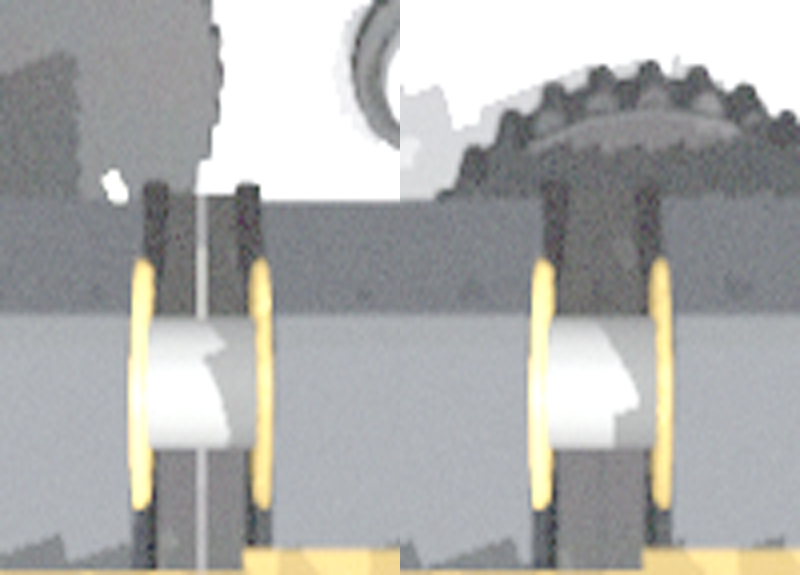

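The zoom shows the shut fingertips ending about 20–29 mm short of the nominal TCP, and the dial top about 18 mm above the TCP. Contact should therefore come at a reported z of about 45–55. I'll keep descending in 1 mm steps with force checks.

```bash
python3 -m jog '[{"fingers":0,"slide":[0,0,0.001],"delta_rot":[0,0,0]},{"fingers":0,"slide":[0,0,0.001],"delta_rot":[0,0,0]}]' | grep -E "pos|force"
python3 -m jog '[{"fingers":0,"slide":[0,0,0.001],"delta_rot":[0,0,0]},{"fingers":0,"slide":[0,0,0.001],"delta_rot":[0,0,0]}]' | grep -E "pos|force"
```

```text
tool_pos: [478.6, -82.0, 54.8]
ft_force: [-0.4, 0.1, 0.4]
tool_pos: [478.5, -82.0, 53.8]
ft_force: [-0.4, 0.0, 0.4]
```

```bash
python3 -m jog '[{"fingers":0,"slide":[0,0,0.001],"delta_rot":[0,0,0]},{"fingers":0,"slide":[0,0,0.001],"delta_rot":[0,0,0]}]' | grep -E "pos|force"
```

```text
tool_pos: [478.5, -82.0, 52.8]
ft_force: [0.3, 0.7, -0.4]
```

```bash
python3 -m jog '[{"fingers":0,"slide":[0,0,0.001],"delta_rot":[0,0,0]},{"fingers":0,"slide":[0,0,0.001],"delta_rot":[0,0,0]}]' | grep -E "pos|force"
```

```text
tool_pos: [478.5, -82.0, 51.8]
ft_force: [-0.2, -0.4, -0.8]
```

```bash
python3 -m jog '[{"fingers":0,"slide":[0,0,0.001],"delta_rot":[0,0,0]},{"fingers":0,"slide":[0,0,0.0015],"delta_rot":[0,0,0]},{"fingers":0,"slide":[0,0,0.0015],"delta_rot":[0,0,0]}]' | grep -E "pos|force"
```

```text
tool_pos: [478.5, -82.0, 50.3]
ft_force: [0.8, 0.1, 0.5]
```

```bash
python3 -m jog '[{"fingers":0,"slide":[0,0,0.001],"delta_rot":[0,0,0]},{"fingers":0,"slide":[0,0,0.0015],"delta_rot":[0,0,0]},{"fingers":0,"slide":[0,0,0.0015],"delta_rot":[0,0,0]}]' | grep -E "pos|force"
```

```text
tool_pos: [478.5, -82.0, 48.8]
ft_force: [-0.5, -0.0, 0.0]
```

```bash
python3 -m jog '[{"fingers":0,"slide":[0,0,0.001],"delta_rot":[0,0,0]},{"fingers":0,"slide":[0,0,0.0015],"delta_rot":[0,0,0]},{"fingers":0,"slide":[0,0,0.0015],"delta_rot":[0,0,0]}]' | grep -E "pos|force"
```

```text
tool_pos: [478.5, -82.0, 47.3]
ft_force: [0.4, -0.6, 0.2]
```

```bash
python3 -m jog '[{"fingers":0,"slide":[0,0,0.001],"delta_rot":[0,0,0]},{"fingers":0,"slide":[0,0,0.0015],"delta_rot":[0,0,0]},{"fingers":0,"slide":[0,0,0.0015],"delta_rot":[0,0,0]}]' | grep -E "pos|force"
```

```text
tool_pos: [478.5, -82.0, 45.8]
ft_force: [0.5, -0.7, 0.1]
```

```bash
python3 -m jog '[{"fingers":0,"slide":[0,0,0.001],"delta_rot":[0,0,0]},{"fingers":0,"slide":[0,0,0.0015],"delta_rot":[0,0,0]},{"fingers":0,"slide":[0,0,0.0015],"delta_rot":[0,0,0]}]' | grep -E "pos|force"
```

```text
tool_pos: [478.5, -81.9, 44.3]
ft_force: [0.4, 0.9, -0.4]
```

```bash
python3 -m jog '[{"fingers":0,"slide":[0,0,0.001],"delta_rot":[0,0,0]},{"fingers":0,"slide":[0,0,0.0015],"delta_rot":[0,0,0]},{"fingers":0,"slide":[0,0,0.0015],"delta_rot":[0,0,0]}]' | grep -E "pos|force"
```

```text
tool_pos: [478.7, -82.0, 43.0]
ft_force: [0.2, 0.2, 1.2]
```

```bash
python3 -m jog '[{"fingers":0,"slide":[0,0,0.001],"delta_rot":[0,0,0]},{"fingers":0,"slide":[0,0,0.0015],"delta_rot":[0,0,0]},{"fingers":0,"slide":[0,0,0.0015],"delta_rot":[0,0,0]}]' | grep -E "pos|force"
python3 - <<'E'
from h import *
s=manip.read_state();u,v=235,205
im=np.mean([capture("scene").astype(float) for _ in range(4)],0)[v-33:v+23,u-28:u+12]
a=(255*np.clip(im/110,0,1)**.5).astype(np.uint8);a=cv2.resize(a,None,fx=10,fy=10,interpolation=2)
w=capture("wrist");cv2.imwrite("pics/w5.png",w);w=w[185:245,205:305].astype(float)
w=cv2.resize((255*np.clip(w/120,0,1)**.5).astype(np.uint8),(400,560),interpolation=2)
cv2.imwrite("pics/s5.png",np.hstack([a,w]))
E
```

```text
tool_pos: [478.7, -82.0, 41.7]
ft_force: [-1.1, 1.0, 3.7]
```

View pics/s5.png

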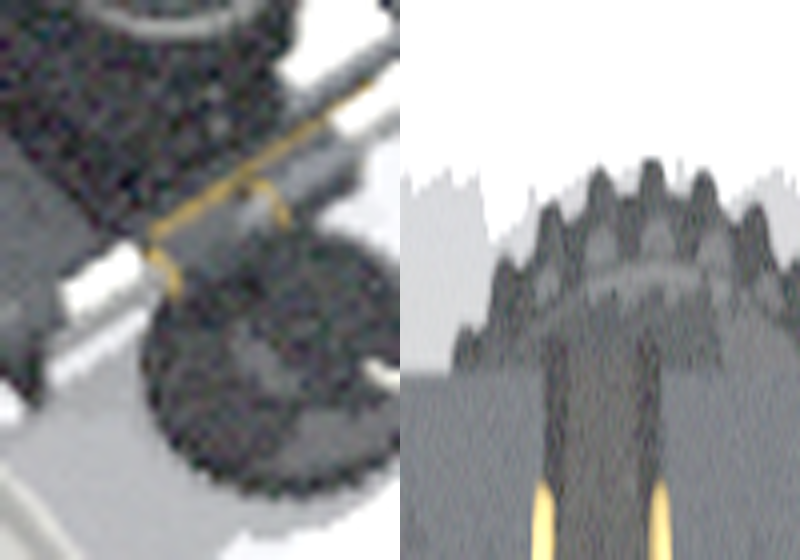

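Contact: 3.7 N at a reported z of 41.7, so the tip is about 31 mm short of the nominal TCP. It sits about 31 mm from the axis, and the right crop shows the dial centre about 9 mm toward +y. Next I press to about 8 N and drag a 28° clockwise arc, turning the tool along with it.

```bash
python3 -m jog '[{"fingers":0,"slide":[0,0,0.001],"delta_rot":[0,0,0]},{"fingers":0,"slide":[0,0,0.0017],"delta_rot":[0,0,0]},{"fingers":0,"slide":[0,0,0.0017],"delta_rot":[0,0,0]}]' | grep -E "pos|force"
```

```text
tool_pos: [478.7, -82.0, 40.2]
ft_force: [-2.9, 0.6, 9.2]
```

```bash
python3 -m jog '[{"fingers":0,"slide":[0.0005,0.0019,0],"delta_rot":[0,0,3.5]},{"fingers":0,"slide":[0.0009,0.0037,0],"delta_rot":[0,0,7]},{"fingers":0,"slide":[0.0012,0.0056,0],"delta_rot":[0,0,10.5]},{"fingers":0,"slide":[0.0014,0.0075,0],"delta_rot":[0,0,14]},{"fingers":0,"slide":[0.0014,0.0094,0],"delta_rot":[0,0,17.5]},{"fingers":0,"slide":[0.0013,0.0113,0],"delta_rot":[0,0,21]},{"fingers":0,"slide":[0.0011,0.0132,0],"delta_rot":[0,0,24.5]},{"fingers":0,"slide":[0.0008,0.015,0],"delta_rot":[0,0,28]},{"fingers":0,"slide":[0.0008,0.015,0],"delta_rot":[0,0,28]}]'
python3 - <<'E'
from h import *
s=manip.read_state();print(s["ft_force"],s["ft_torque"])
# line tip in scene: bright pixels on right dial
im=capture("scene");cv2.imwrite("pics/s6.png",im)
for f in("s6","scene0"):
    g=cv2.imread(f"pics/{f}.png")[190:224,222:249].min(2).astype(int)
    print(f);print(g[6:24,10:27])
E
```

```text
time: 10.28
tool_pos: [483.4, -67.0, 40.6]
tool_rot: [0.382, 0.924, 0.001, 0.001]
ft_force: [-1.5, -0.1, 7.5]
gripper_width: 0.3
[-1.49498829 -0.13131178  7.47637255] [-0.01173463  0.31167562 -0.03315474]
s6
[[  3   4   1  15  15  24  20  23  25  28  24  41  61  74  96  97  99]
 [ 13   1   0   7  25  22  24  20  21  18  16  21  34  47  81  86  96]
 [ 10   2  11   6  26  20  22  20  21  23  21  18  19  18  42  60  97]
 [  0   6   2  12  19  15  10  17  10   2   9  11   7   8   5  36  83]
 [ 10   8   8   6  11  15   5  16  13   1   7   9  11   1  12   9  42]
 [  4   2   7   6   0   7   0  17   7   6  15  10   9   9   6   0  22]
 [  0  13  11  19  17  21  20  16  20   5   3   0   1   9   8  16  14]
 [ 17   8  12  21  29  21  20  19  16   8   7   3   6   8   8   6  16]
 [  6  15  13  18  14  17  14  17  14   2   3  12  13  10   9   5  11]
 [ 13   0  14  13   4   6   5   5   7  14  10  11   3   7   4   4  12]
 [  0  12  13  11   5   7   0  15  10  12   7  11   6   8  11  13  15]
 [  3  10   9  10   5   9  21  22  23   0   7  14   4  14  12  14   7]
 [ 11   9   7   8  16  24  22  23  16   
[... 972 characters left out ...]
 13  22  17  22  24  18  21  23  18  17  22  17  16  24  16]
 [ 18  17  21  16  21  20  16  19  13  16  19  17  20  20  23  20  17]
 [ 23  17  19  21  16  17  20  23  22  20  20  20  23  18  19  17  17]
 [ 15  20  18  18  20  18  15  24  15  21  14  21  16  23  20  20  19]
 [  8  22  18  17  21  23  17  20  19  20  28  77 138 107  49  24  21]
 [ 19  15  18  21  20  20  17  22  19  14  24  54 100  98 121 141 104]
 [ 26  18  19  19  21  16  22  20  19  18  18  24  34  45  79 103  86]
 [ 18  23  18   9  19  14  22  17  16  24  20  23  20  27  20  37  38]
 [ 15  18  21  12  17  14  19  17  18  21  19  13  14  21  20  11   7]
 [ 20  16  21  18  19  24  17  25  23   9  22  25  24  16  20   5   6]]
```

The line has clearly turned. I'll measure its angle before and after lifting.

```bash
cat >> h.py <<'E'
def line(im,c=None):
    g=np.zeros(im.shape[:2],np.uint8);sub=im.min(2)
    m=np.zeros_like(g);cv2.ellipse(m,(236,208),(13,11),0,0,360,1,-1)
    p=np.argwhere((sub>55)&(m>0))[:,::-1];w=np.array([ray("scene",q,74) for q in p])[:,:2]
    cc=np.array([510,-85]);k=w.mean(0);v=k-cc
    e=np.linalg.svd(w-k)[2][0];e=e*np.sign(e@v)
    return len(p),p.mean(0),k,np.degrees(np.arctan2(v[1],v[0])),np.degrees(np.arctan2(e[1],e[0]))
E
python3 - <<'E'
from h import *
for f in("scene0","s6"):print(f,line(cv2.imread(f"pics/{f}.png")))
E
python3 -m jog '[{"fingers":0,"slide":[0,0,-0.005],"delta_rot":[0,0,0]},{"fingers":0,"slide":[0,0,-0.015],"delta_rot":[0,0,0]},{"fingers":0,"slide":[0,0,-0.03],"delta_rot":[0,0,0]},{"fingers":0,"slide":[0,0,-0.04],"delta_rot":[0,0,0]},{"fingers":0,"slide":[0,0,-0.04],"delta_rot":[0,0,0]}]'
python3 - <<'E'
from h import *
im=capture("scene");cv2.imwrite("pics/s7.png",im);print(line(im))
E
```

```text
scene0 (11, array([245.72727273, 209.        ]), array([540.78706545, -73.01905636]), np.float64(21.263753548756032), np.float64(11.057071486945475))
s6 (8, array([242. , 213.5]), array([540.40347012, -92.55879145]), np.float64(-13.961590509431106), np.float64(-12.063471969732152))
time: 10.75
tool_pos: [483.9, -67.5, 82.0]
tool_rot: [0.381, 0.925, 0.001, 0.002]
ft_force: [-0.0, -0.1, 0.4]
gripper_width: 0.8
(7, array([242.71428571, 213.28571429]), array([541.78424428, -90.71542103]), np.float64(-10.193945804131092), np.float64(-15.026453112053112))
```

The line now points at about -15°; the first click is expected at -16.7°, and off was about +11°. The dial turned 26–31°, so it is in the first click. Next I move over the button.

```bash
python3 -m jog '[{"fingers":0,"slide":[0.023,0.104,0],"delta_rot":[0,0,0]},{"fingers":0,"slide":[0.023,0.104,0],"delta_rot":[0,0,0]},{"fingers":0,"slide":[0.023,0.104,0],"delta_rot":[0,0,0]},{"fingers":0,"slide":[0.023,0.104,0],"delta_rot":[0,0,0]},{"fingers":0,"slide":[0.023,0.104,0],"delta_rot":[0,0,0]},{"fingers":0,"slide":[0.023,0.104,0],"delta_rot":[0,0,0]}]'
python3 -m jog '[{"fingers":0,"slide":[0,0,0.02],"delta_rot":[0,0,0]},{"fingers":0,"slide":[0,0,0.037],"delta_rot":[0,0,0]},{"fingers":0,"slide":[0,0,0.037],"delta_rot":[0,0,0]},{"fingers":0,"slide":[0,0,0.037],"delta_rot":[0,0,0]}]'
```

```text
time: 11.3
tool_pos: [538.1, 21.7, 78.9]
tool_rot: [0.381, 0.925, -0.001, -0.001]
ft_force: [-0.2, -0.6, -0.3]
gripper_width: 0.6
time: 11.63
tool_pos: [537.7, 21.0, 42.4]
tool_rot: [0.382, 0.924, -0.001, -0.001]
ft_force: [-0.9, -0.2, -0.1]
gripper_width: 0.3
```

```bash
python3 -m jog '[{"fingers":0,"slide":[-0.001,0.003,0],"delta_rot":[0,0,0]},{"fingers":0,"slide":[-0.001,0.003,0.002],"delta_rot":[0,0,0]},{"fingers":0,"slide":[-0.001,0.003,0.004],"delta_rot":[0,0,0]},{"fingers":0,"slide":[-0.001,0.003,0.005],"delta_rot":[0,0,0]},{"fingers":0,"slide":[-0.001,0.003,0.005],"delta_rot":[0,0,0]}]'
python3 -m jog '[{"fingers":0,"slide":[0,0,0.001],"delta_rot":[0,0,0]},{"fingers":0,"slide":[0,0,0.002],"delta_rot":[0,0,0]},{"fingers":0,"slide":[0,0,0.002],"delta_rot":[0,0,0]}]'
```

```text
time: 12.05
tool_pos: [543.3, 24.1, 38.6]
tool_rot: [0.381, 0.925, 0.001, 0.001]
ft_force: [2.2, -0.2, 3.1]
gripper_width: 0.4
time: 12.3
tool_pos: [543.2, 24.1, 36.4]
tool_rot: [0.381, 0.925, 0.001, 0.001]
ft_force: [3.2, -0.6, 4.9]
gripper_width: 0.3
```

```bash
python3 -m jog '[{"fingers":0,"slide":[0,0,0.001],"delta_rot":[0,0,0]},{"fingers":0,"slide":[0,0,0.0015],"delta_rot":[0,0,0]},{"fingers":0,"slide":[0,0,0.0015],"delta_rot":[0,0,0]}]'
```

```text
time: 12.55
tool_pos: [543.2, 24.1, 35.8]
tool_rot: [0.381, 0.925, 0.001, 0.001]
ft_force: [2.0, -0.9, 9.8]
gripper_width: 0.5
```

The hard stop is reached: force rose from 4.9 to 9.8 N within 0.6 mm, about 5–6 mm below contact. I'll press a touch more, then lift straight up and clear, and check.

```bash
python3 -m jog '[{"fingers":0,"slide":[0,0,0.0015],"delta_rot":[0,0,0]},{"fingers":0,"slide":[0,0,0.0015],"delta_rot":[0,0,0]},{"fingers":0,"slide":[0,0,0.0015],"delta_rot":[0,0,0]}]'
python3 -m jog '[{"fingers":0,"slide":[0,0,-0.01],"delta_rot":[0,0,0]},{"fingers":0,"slide":[0,0,-0.04],"delta_rot":[0,0,0]},{"fingers":0,"slide":[0,0,-0.08],"delta_rot":[0,0,0]},{"fingers":0,"slide":[0,0,-0.12],"delta_rot":[0,0,0]},{"fingers":0,"slide":[0.05,0.05,-0.12],"delta_rot":[0,0,0]},{"fingers":0,"slide":[0.1,0,-0.12],"delta_rot":[0,0,0]},{"fingers":0,"slide":[0.1,0,-0.12],"delta_rot":[0,0,0]},{"fingers":0,"slide":[0.1,0,-0.12],"delta_rot":[0,0,0]}]'
python3 - <<'E'
from h import *
im=capture("scene");cv2.imwrite("pics/s8.png",im);print(line(im))
x=cv2.imread("pics/scene0.png")
a=[cv2.resize(cv2.convertScaleAbs(i[150:280,200:330],alpha=1.5),(400,400),interpolation=2) for i in(x,im)]
cv2.imwrite("pics/s9.png",np.hstack(a))
E
```

```text
time: 12.8
tool_pos: [543.3, 24.1, 35.6]
tool_rot: [0.381, 0.925, 0.001, 0.001]
ft_force: [-1.4, -0.8, 19.0]
gripper_width: 0.5
time: 13.47
tool_pos: [463.0, 97.9, 150.3]
tool_rot: [0.377, 0.926, -0.002, -0.005]
ft_force: [0.8, 0.5, 0.1]
gripper_width: 0.3
(11, array([242.36363636, 213.27272727]), array([540.86742588, -91.27686511]), np.float64(-11.494325289977033), np.float64(-20.160307030254383))
```

View pics/s9.png

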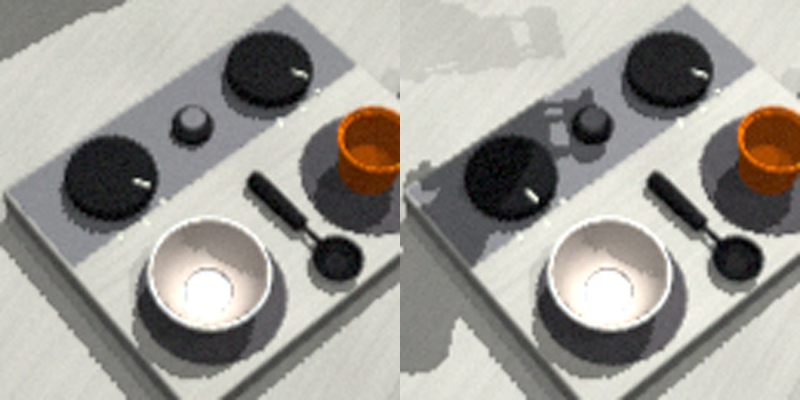

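The right dial's line at (532,195) now points at the middle mark, the short bar. The left dial is unchanged, the button appears to be out, and the bowl, pot and spoon have not moved. Handing in.

```bash
python3 -c "
from cell import manip
print(manip.read_state()['joint_vel'].round(3));print(manip.hand_in())"
```

```text
[ 0.028  0.037  0.049 -0.065  0.012 -0.035  0.023]
the job is handed in; nothing more can be done
None
```

The bowl stood on the right plate. I pressed the shut fingertips on the right dial with about 8–9 N, dragged it clockwise by one click, and let go. I then pressed the start button to its stop and released it, and handed the job in at about 13.5 s of the 51 s.

**Last checks:**
- **Right dial:** the last picture shows its line at the short bar. By two different measures it had turned about 31–33° from off, where one click is 30°.
- **Left dial and loose things:** the left dial, bowl, pot and spoon look unchanged in the before and after picture. The shaker, pot stack and nut jar were outside that crop, but the arm never touched down near them.
- **Start button:** force rose to 19 N at the stop, after about 5–6 mm of travel. It looks out again, but it was in the gripper's shadow, so I judged that by eye.
- **Arm:** clear of everything, with force back near zero. It was still settling slightly when I handed in, with joint speeds up to 0.065 rad/s.

**What disagreed:** I expected contact with the dial at a reported tool height of 74 mm, but it came at about 43 mm. The shut fingertips behaved as if they were about 31 mm shorter than the stated TCP, so I found the dial top by force in small steps.

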